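Fit the matching drive collar on the bottle labeller

TASK

Look which bottle, amber or green, stands on the white sample stand to the left of the labeller, and take the knurled collar with the lid of that colour (orange lid for amber) from the plywood tray. Set it mouth down on the labeller's upright spindle and turn it until one of its hidden keyways drops over the spindle's pin, then push it fully home against the spring and finish while still gripping it and holding it pushed home. Leave the other collar, the bottles and everything else where they are.

Things in the scene. Friction and masses are not known exactly. Their poses are not given: they have to be found in the camera images.
- spindle_top (a point): centre of the top of the labeller's upright steel spindle, 70 mm above the table, 40 mm above the white deck (30 mm high). 29 mm diameter, tapered nose 16 mm across at the top, 7 mm long. A collar not lined up rests on the pin with its mouth 16 mm below this point (its centre 5 mm above it); lined up, it drops 12 mm freely onto the red spring plate.
- drive_pin (a point): outer end of the brass pin on the spindle's side: level, 6 mm thick, pointing along this point's -x axis, end 19 mm from the spindle's axis, its centre line 19 mm below the spindle's top
- home_spot (a point): where the centre of the collar's mouth is when fully home (its lid on the spindle's top): on the spindle's axis, 36 mm below its top; the collar's centre is then 15 mm below the spindle's top
- labeller: the labeller, fixed; its place and yaw vary. Origin on the spindle's axis at table height. White deck 220 x 340 mm, 30 mm high, from 110 mm on the -y side to 230 mm on the +y side; a blue housing on it, 158 mm above the table (reel and rollers on top to 200 mm), begins 130 mm from the axis on the +y side
- spring_plate (a joint): how far the red round plate at the spindle's foot is pressed down, in m: 0 is up, about 0.008 with a collar fully home. Its spring pushes back with about 3 N at first and 6.5 N when home, and lifts a collar that is let go by about 8 mm.
- amber_collar_mid (a point): centre (half-way up, on the axis) of the knurled aluminium collar with an orange lid: loose, 46 mm across, 42 mm tall, about 0.16 kg, mouth down on the 8 mm thick plywood tray, about 120 mm from the other collar; grip it round the side at any angle. Bore 32 mm across, 36 mm deep. Three keyways about 12 mm wide, 120 degrees apart, run the bore's full depth; their bearing is hidden and not known.
- green_collar_mid (a point): centre (half-way up, on the axis) of the knurled aluminium collar with a green lid: loose, 46 mm across, 42 mm tall, about 0.16 kg, mouth down on the 8 mm thick plywood tray, about 120 mm from the other collar; grip it round the side at any angle. Bore 32 mm across, 36 mm deep. Three keyways about 12 mm wide, 120 degrees apart, run the bore's full depth; their bearing is hidden and not known.
- amber_collar: the amber (orange-lidded) collar; origin at the centre of its mouth, 21 mm below its centre
- green_collar: the green-lidded collar; origin at the centre of its mouth, 21 mm below its centre
- sample_spot (a point): middle of the white sample stand's top (100 x 100 mm plate, 6 mm high, blue disc, low back), left of the labeller; the bottle that stands here (within 50 mm) tells which collar to fit
- amber_bottle_mid (a point): middle (half-way up, on the axis) of the amber glass sample bottle with an orange cap, 56 mm across, 190 mm tall; it stands on the sample stand or on the returns pad. Not to be moved.
- green_bottle_mid (a point): middle (half-way up, on the axis) of the green glass sample bottle with a green cap, 56 mm across, 190 mm tall; it stands on the sample stand or on the returns pad. Not to be moved.
- tape_roll_mid (a point): middle of a cardboard-brown roll of tape, 80 mm across, 25 mm tall, lying flat; not to be moved
- cap_jar_mid (a point): middle of a jar with a yellow lid, 70 mm across, 90 mm tall; not to be moved
- screwdriver_grip (a point): grip of a screwdriver lying on the table; not to be moved
- pen_cup_mid (a point): middle of a blue cup, 70 mm across, 90 mm tall; not to be moved
Mind the look-alikes: they are no part of the job. Of the things that look like the part that bears green_bottle_mid, the largest one is meant.

How it is judged:
By the outcome, as a careful person would: the job done as asked, in the order asked, and still so for the second after the job is handed in, while the arm keeps its last pose, push and grip.
It also fails if it takes over 51 s, if anything falls off the work surface, if the arm or the gripper's body presses on something with over 40 N, if the wrist force passes 120 N, or if a joint passes its speed limit or range.

ROBOT

A 6-joint arm with a two-finger parallel gripper is mounted at the origin on the work surface. World frame = base frame: x ahead of the robot, y to its left, z up, the work surface at z = 0. Lengths are in mm, angles in degrees, forces in N, time in s.
With the tool pointing down it reaches from about 300 to 850 mm from the base axis. Payload 4.2 kg.
Tool frame: the origin (TCP) lies midway between the tips of the shut fingers; the grasp point (between the pads) lies 19 mm behind it; z points along the fingers, y is the direction in which the jaws open and shut (so a half turn about z gives the same grasp; the last joint's range is limited). The gripper opens to 91 mm and grips with 3 to 60 N. Pads are 32 mm wide; open, the fingers measure 118 mm over their backs; the gripper's body (76 mm by 178 mm) begins 60 mm behind the grasp point.
Start: joints at [63.197, 18.312, 89.639, -0, 72.044, -1.146], TCP at [248.97, 518.321, 213.976] pointing down, gripper open.
Joint ranges: [-177.97, 177.97], [-48.28, 115.42], [12.27, 149.76], [-77.06, 257.06], [2.81, 150.46], [-146.56, 146.56]. Speed limits (degrees/s): [147.25, 147.25, 180, 180, 180, 180].

INTERFACE

Orientations are given as [roll, pitch, yaw] about the fixed x, y, z axes, in that order (R = Rz(yaw) Ry(pitch) Rx(roll)).
In Python, from workcell import env gives the robot as it stands.
- The arm moves only by the shell command python3 -m jog 'ROWS' [FORCE]. ROWS is JSON, a list of rows, each an object of numbers: "dx", "dy", "dz": the shift along the world's x, y, z in m; "wx", "wy", "wz": the turn, a rotation vector about the world's x, y, z in rad; "grip": the gripper's target within -1 to 1 (shut at 1, half-way at 0, fully open at -1). In form: [{"dx": .., "dy": .., "dz": .., "wx": .., "wy": .., "wz": .., "grip": ..}, ...]. A call has 1 to 10 rows; each row shifts and turns the commanded pose from where the row before left it; what a row does not reach is not made up. A row lasts 1/10 s, in which the tool goes at most 50 mm and 8.59 degrees, less where a joint would pass 70% of its speed; a pose out of reach is approached as far as the arm can. A call with a gripper value outside its range is refused whole. The fingers move at their own pace and stop on an object; FORCE is the grip in N (left out, the last holds). Time passes only in rows, so rows that do not move let the fingers close. It gives the time, the measured TCP pose, the force and the opening at its end, in the units of the state.
- env.state(): the state, without advancing time (a new reading comes with each control period).
- env.grab_frame(name): name is "scene" or "top" or "wrist"; returns the picture (480x640x3 uint8, red, green, blue); there is no depth.
- env.get_calibration(name): a dict with "fx", "fy", "cx", "cy" (pixels), "R" (3x3) and "t" (3): a world point X has camera coordinates R X + t. Camera axes: x right, y down, z forward; pixel columns grow to the right and rows downward; lengths in mm; the calibration is good to about 2 mm. A picture is of the moment at which its call begins: read the wrist's pose just before it. get_calibration takes no time and is no camera call; for the wrist camera it gives the pose at the moment of the call.
- env.job_done(): hands the job in, once; it reports no verdict.
The state is a dict: "time_s": time; "qpos": joint angles; "qvel": joint speeds; "effort": joint torques, N m; "ee_pos": TCP position; "ee_rot": TCP orientation; "force": force on the tool from outside, world axes, zero at the start; "torque": the same for the moment, N m; "gripper_width": finger opening in mm.
Only numpy, scipy, OpenCV 4.12 (cv2) and the standard library are available. Lean on these libraries where they do the work, as an engineer would, in place of code of your own. Each camera call takes 0.05 s, during which the arm holds its last target. There are 200 camera calls.

## Working session

There is one attempt and no reset: what is moved stays moved. The work goes in short steps, Python scripts to look and compute and a shell command to move; the robot and the scene stay as the last step left them, time stands still between calls to the robot, and variables do not carry over. Pictures are saved under pics/ and viewed, about 8 in all and at most 12, crops included, and the job is handed in when it is done.

```bash
mkdir -p pics
python3 - <<'E'
from workcell import env
import cv2,json
for n in("scene","top"):
    c=env.get_calibration(n); print(n,{k:(v.tolist() if hasattr(v,'tolist') else v) for k,v in c.items()})
    cv2.imwrite(f"pics/{n}0.png",cv2.cvtColor(env.grab_frame(n),cv2.COLOR_RGB2BGR))
print(env.state())
E
```

```text
scene {'fx': 503.0982599073985, 'fy': 503.0982599073985, 'cx': 324.48165226361135, 'cy': 244.78136475510948, 'R': [[-0.031203712676845567, 0.9993964863641105, 0.015264054449965673], [0.8153936051519775, 0.03428495629505245, -0.5778908291789274], [-0.5780653916231646, -0.005586127005089691, -0.8159713219180201]], 't': [11.152805822831127, -364.0227159270952, 1659.1953033533132]}
top {'fx': 448.8594190159913, 'fy': 448.8594190159913, 'cx': 322.99304624208975, 'cy': 239.03785954313005, 'R': [[0.013124663655153794, -0.9997152062244882, -0.019931122584251285], [-0.9964296499192181, -0.011413773763975637, -0.08365212806814881], [0.08340081513872796, 0.020957867544054837, -0.9962956748988735]], 't': [10.902747799142094, 513.2251803572004, 1179.624129465155]}
{'time_s': 0.1, 'qpos': array([ 6.31970729e+01,  1.83467096e+01,  8.96978216e+01,  1.47768309e-03,
        7.20431957e+01, -1.14554344e+00]), 'qvel': array([-0.028151  , -0.15024289, -0.06260598,  0.07709982,  0.08740747,
       -0.0789748 ]), 'effort': array([ 1.03212857e-03, -4.13334632e+01, -2.32508236e+01,  7.30281277e-02,
        4.22237534e-02, -5.95751408e-05]), 'ee_pos': array([248.76062917, 517.92133596, 213.22786802]), 'ee_rot': array([-1.79912319e+02, -3.15857428e-03,  1.54342157e+02]), 'force': array([0.07373781, 0.3915701 , 0.72996756]), 'torque': array([-0.00773956, -0.02545444, -0.05395706]), 'gripper_width': 91.20353231260438}
```

View pics/scene0.png

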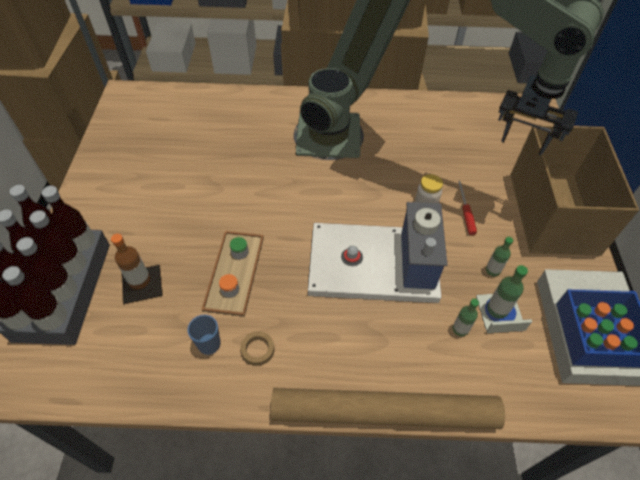

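View pics/top0.png

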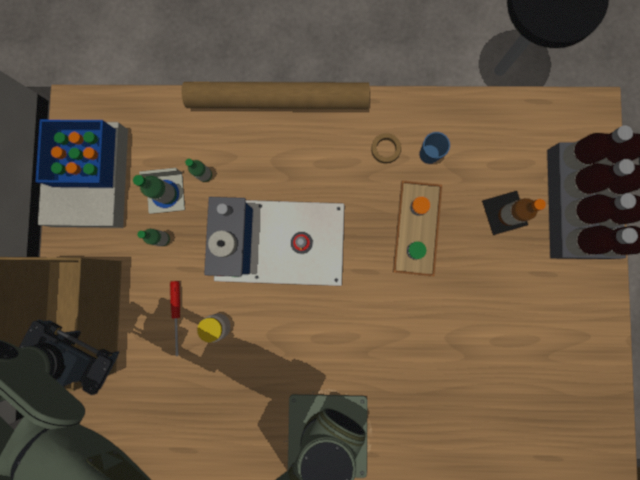

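The large green bottle stands on the white stand with the blue disc (top ≈(152,186)). The amber bottle is on the dark pad (≈(520,210)), so I need the green collar.

Things that could be taken for it:
- Green lid on the tray: top (417,250), scene (238,244). This is my choice.
- Orange lid on the tray: (421,205).
- Green caps in the blue box: ≈(60–90,137–170).
- Small green bottles: (198,168) and (152,237).

Next I measure positions and make one close crop.

```bash
cat > h.py <<'E'
from workcell import env
import numpy as np, cv2
def ray(c,u,v,z):
    R=np.array(c["R"]);t=np.array(c["t"]);o=-R.T@t
    d=R.T@np.array([(u-c["cx"])/c["fx"],(v-c["cy"])/c["fy"],1]); return o+d*(z-o[2])/d[2]
def blob(im,box,f):
    x0,y0,x1,y1=box; h=cv2.cvtColor(im[y0:y1,x0:x1],cv2.COLOR_RGB2HSV); m=f(h).astype(np.uint8)
    n,_,s,c=cv2.connectedComponentsWithStats(m); k=1+np.argmax(s[1:,4]); return c[k]+[x0,y0],s[k]
green=lambda h:(h[...,0]>45)&(h[...,0]<85)&(h[...,1]>120)
orange=lambda h:(h[...,0]>5)&(h[...,0]<15)&(h[...,1]>190)
red=lambda h:((h[...,0]<8)|(h[...,0]>172))&(h[...,1]>120)
E
python3 - <<'E'
from h import *
B={"scene":((220,228,258,262),(210,268,245,300),(335,240,370,270)),"top":((400,235,435,265),(405,192,438,218),(280,225,325,260))}
ims={}
for n in B:
    im=env.grab_frame(n); ims[n]=im; c=env.get_calibration(n)
    for b,f,z,l in zip(B[n],(green,orange,red),(50,50,40),("green","orange","plate")):
        try:
            p,s=blob(im,b,f); print(n,l,p.round(1),s,ray(c,*p,z).round(1))
        except Exception as e: print(n,l,e)
a=ims["top"]
cr=[cv2.resize(a[y:y+75,x:x+100],(400,300),interpolation=cv2.INTER_CUBIC) for x,y in((370,180),(250,205),(120,150))]
s=ims["scene"]; cr.append(cv2.resize(s[215:290,300:400],(400,300),interpolation=cv2.INTER_CUBIC))
cv2.imwrite("pics/c1.png",cv2.cvtColor(np.vstack([np.hstack(cr[:2]),np.hstack(cr[2:])]),cv2.COLOR_RGB2BGR))
E
```

```text
scene green [237.4 243.9] [11 11 14 11 73] [ 488.5 -228.3   50. ]
scene orange attempt to get argmax of an empty sequence
scene plate [351.3 257.1] [ 9 11 16 11 77] [511.5  75.3  40. ]
top green [417.  249.8] [  9   7  17  17 216] [ 485.5 -227.9   50. ]
top orange [420.9 204.9] [  8   5  17  17 218] [ 603.2 -238.6   50. ]
top plate [301.4 242.1] [ 13   9  17  17 113] [502.7  73.7  40. ]
```

View pics/c1.png

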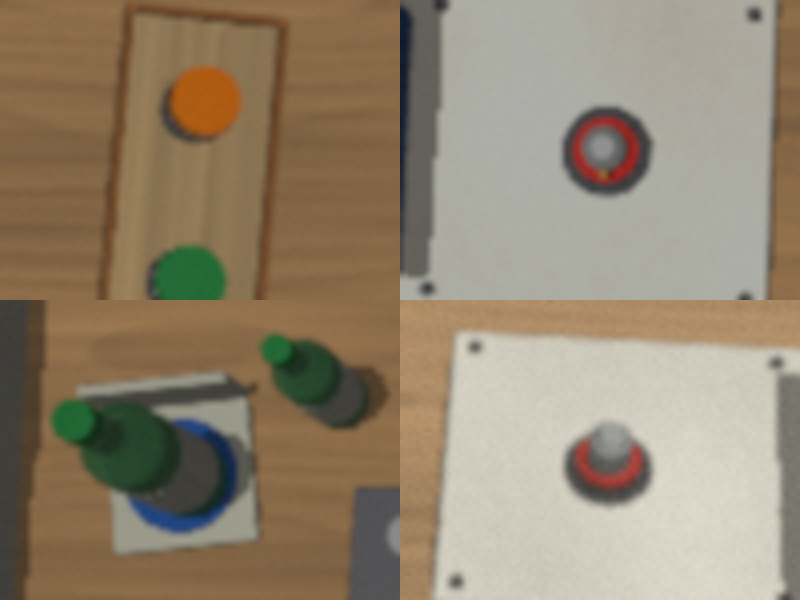

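Confirmed: the large green bottle (crop centre ≈(150,450)) stands on the white stand with the blue disc. The tray holds the orange lid (205,102) and the green lid (190,278), 118 mm apart as expected. The spindle pin points towards −x, at crop (603,176). I move above the green collar.

```bash
python3 -m jog '[{"dy":-0.02,"dx":0.006,"dz":0.01,"wz":-0.03,"grip":-0.5},{"dx":0.012,"dy":-0.038,"dz":0.01,"wz":-0.06},{"dx":0.012,"dy":-0.038,"dz":0.01,"wz":-0.06},{"dx":0.012,"dy":-0.038,"wz":-0.06},{"dx":0.012,"dy":-0.038,"wz":-0.06},{"dx":0.012,"dy":-0.038,"wz":-0.06},{"dx":0.012,"dy":-0.038,"wz":-0.06},{"dx":0.012,"dy":-0.038,"wz":-0.06},{"dx":0.012,"dy":-0.038,"wz":-0.06},{"dx":0.012,"dy":-0.038,"wz":-0.06}]'
python3 -m jog '[{"dx":0.012,"dy":-0.038,"wz":-0.06},{"dx":0.012,"dy":-0.038,"wz":-0.06},{"dx":0.012,"dy":-0.038,"wz":-0.06},{"dx":0.012,"dy":-0.038,"wz":-0.06},{"dx":0.012,"dy":-0.038,"wz":-0.06},{"dx":0.012,"dy":-0.038,"wz":-0.06},{"dx":0.012,"dy":-0.038,"wz":-0.06},{"dx":0.012,"dy":-0.038,"wz":-0.06},{"dx":0.012,"dy":-0.038,"wz":-0.06},{"dx":0.01,"dy":-0.03,"wz":-0.03}]'
python3 -m jog '[{"dx":0.006,"dy":-0.012},{"dz":-0.02},{"dz":-0.03},{"dz":-0.03},{"dz":-0.02},{}]'
python3 - <<'E'
from h import *
s=env.state();c=env.get_calibration("wrist");im=env.grab_frame("wrist")
print(s["ee_pos"],s["ee_rot"],s["qpos"],s["gripper_width"],s["force"])
p,b=blob(im,(0,0,640,480),green);print(p,b,ray(c,*p,50))
cv2.imwrite("pics/w1.png",cv2.cvtColor(im,cv2.COLOR_RGB2BGR))
E
```

```text
[248.83172971 518.04747714 213.44826971] [-1.79939230e+02 -1.41557858e-03  1.54342511e+02] [ 6.31971207e+01  1.83376857e+01  8.96786525e+01  2.10797243e-04
  7.20444481e+01 -1.14545652e+00] 90.94590889902094 [-0.4918357   0.0692573   0.08719716]
[401. 426.] [401 426   1   1   1] [472.4724554  488.34167533  50.        ]invalid input
invalid input
invalid input
```

View pics/w1.png

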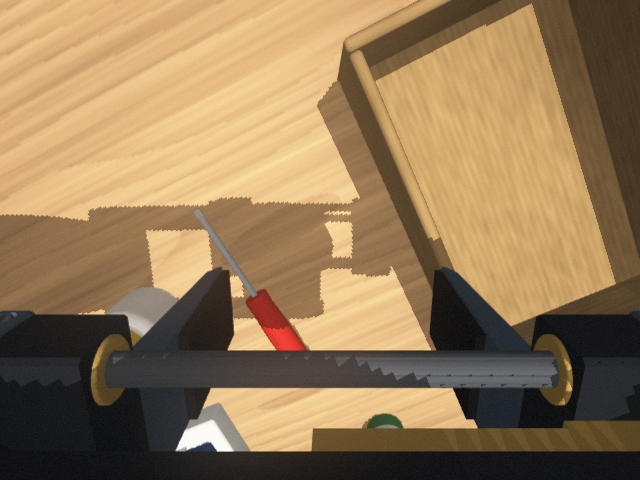

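The arm did not move: the picture still shows the carton and the red screwdriver at the start pose. Probably every row needs all its keys.

```bash
python3 -m jog '[{"dx":0.006,"dy":-0.02,"dz":0.01,"wx":0,"wy":0,"wz":-0.03,"grip":-0.5},{"dx":0.012,"dy":-0.038,"dz":0.01,"wx":0,"wy":0,"wz":-0.06,"grip":-0.5},{"dx":0.012,"dy":-0.038,"dz":0.01,"wx":0,"wy":0,"wz":-0.06,"grip":-0.5},{"dx":0.012,"dy":-0.038,"dz":0,"wx":0,"wy":0,"wz":-0.06,"grip":-0.5},{"dx":0.012,"dy":-0.038,"dz":0,"wx":0,"wy":0,"wz":-0.06,"grip":-0.5},{"dx":0.012,"dy":-0.038,"dz":0,"wx":0,"wy":0,"wz":-0.06,"grip":-0.5},{"dx":0.012,"dy":-0.038,"dz":0,"wx":0,"wy":0,"wz":-0.06,"grip":-0.5},{"dx":0.012,"dy":-0.038,"dz":0,"wx":0,"wy":0,"wz":-0.06,"grip":-0.5},{"dx":0.012,"dy":-0.038,"dz":0,"wx":0,"wy":0,"wz":-0.06,"grip":-0.5},{"dx":0.012,"dy":-0.038,"dz":0,"wx":0,"wy":0,"wz":-0.06,"grip":-0.5}]' 30
```

```text
time_s: 1.25
ee_pos: [363.1, 154.8, 244.1]
ee_rot: [180.0, 0.0, 121.6]
force: [0.6, 0.0, 0.5]
gripper_width: 68.2
```

```bash
python3 -m jog '[{"dx":0.0125,"dy":-0.04,"dz":0,"wx":0,"wy":0,"wz":-0.06,"grip":-0.5},{"dx":0.0125,"dy":-0.04,"dz":0,"wx":0,"wy":0,"wz":-0.06,"grip":-0.5},{"dx":0.0125,"dy":-0.04,"dz":0,"wx":0,"wy":0,"wz":-0.06,"grip":-0.5},{"dx":0.0125,"dy":-0.04,"dz":0,"wx":0,"wy":0,"wz":-0.06,"grip":-0.5},{"dx":0.0125,"dy":-0.04,"dz":0,"wx":0,"wy":0,"wz":-0.06,"grip":-0.5},{"dx":0.0125,"dy":-0.04,"dz":-0.02,"wx":0,"wy":0,"wz":-0.06,"grip":-0.5},{"dx":0.0125,"dy":-0.04,"dz":-0.02,"wx":0,"wy":0,"wz":-0.06,"grip":-0.5},{"dx":0.0125,"dy":-0.04,"dz":-0.02,"wx":0,"wy":0,"wz":-0.06,"grip":-0.5},{"dx":0.0125,"dy":-0.04,"dz":-0.02,"wx":0,"wy":0,"wz":-0.06,"grip":-0.5},{"dx":0.0105,"dy":-0.023,"dz":-0.02,"wx":0,"wy":0,"wz":0,"grip":-0.5}]' 30
python3 - <<'E'
from h import *
s=env.state();c=env.get_calibration("wrist");im=env.grab_frame("wrist")
print(s["ee_pos"],s["ee_rot"],s["qpos"])
p,b=blob(im,(0,0,640,480),green);print(p,b,ray(c,*p,50))
cv2.imwrite("pics/w2.png",cv2.cvtColor(im,cv2.COLOR_RGB2BGR))
E
```

```text
time_s: 2.25
ee_pos: [486.5, -229.6, 143.1]
ee_rot: [180.0, 0.1, 90.6]
force: [-0.4, 0.9, 0.5]
gripper_width: 68.2
[ 486.46264981 -229.62370036  143.06037855] [1.79960397e+02 5.08355839e-02 9.05684964e+01] [-2.64765425e+01  1.81879588e+01  1.00747714e+02 -3.11767284e-02
  6.10059438e+01 -2.70299585e+01]
[330.95808383 250.64204923] [ 301  225   64   46 1503] [ 486.0110047  -235.55747901   50.        ]
```

View pics/w2.png

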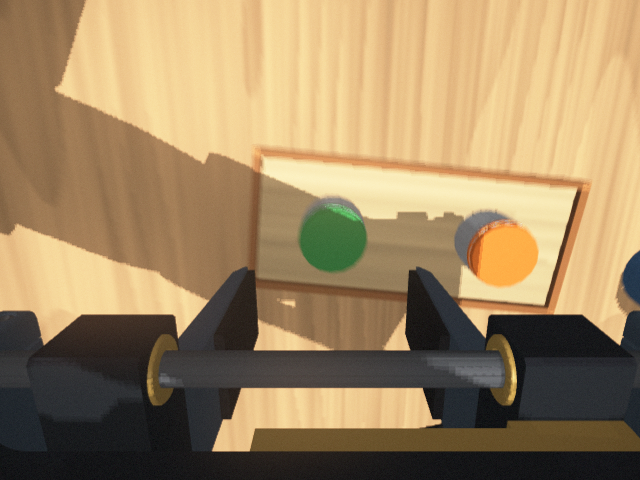

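The picture shows the green lid as a circle at (333,237), radius 33, with the tips astride it and the orange lid at (503,254). The blob missed the bright upper edge. The circle gives about (487,−227), which agrees with the fixed cameras. I descend and grip.

```bash
python3 -m jog '[{"dx":0.0005,"dy":0.002,"dz":-0.02,"wx":0,"wy":0,"wz":0,"grip":-0.5},{"dx":0,"dy":0,"dz":-0.03,"wx":0,"wy":0,"wz":0,"grip":-0.5},{"dx":0,"dy":0,"dz":-0.03,"wx":0,"wy":0,"wz":0,"grip":-0.5},{"dx":0,"dy":0,"dz":-0.025,"wx":0,"wy":0,"wz":0,"grip":-0.5},{"dx":0,"dy":0,"dz":-0.015,"wx":0,"wy":0,"wz":0,"grip":-0.5},{"dx":0,"dy":0,"dz":-0.007,"wx":0,"wy":0,"wz":0,"grip":-0.5},{"dx":0,"dy":0,"dz":0,"wx":0,"wy":0,"wz":0,"grip":0.2},{"dx":0,"dy":0,"dz":0,"wx":0,"wy":0,"wz":0,"grip":0.8},{"dx":0,"dy":0,"dz":0,"wx":0,"wy":0,"wz":0,"grip":0.8},{"dx":0,"dy":0,"dz":0,"wx":0,"wy":0,"wz":0,"grip":0.8}]' 40
python3 - <<'E'
from h import *
s=env.state();c=env.get_calibration("wrist");print(s["ee_pos"],s["gripper_width"],s["force"])
for u,v in((333,237),(331,250)):print(ray(c,u,v,50))
E
```

```text
time_s: 3.3
ee_pos: [487.1, -224.9, 18.0]
ee_rot: [179.9, 0.0, 90.7]
force: [-0.1, 0.6, 2.5]
gripper_width: 45.8
[ 487.10510715 -224.93273267   17.98070487] 45.8021931622322 [-0.14558495  0.62525063  2.49677052]
[ 486.89659175 -182.30628665   50.        ]
[ 486.25363436 -187.16586369   50.        ]
```

```bash
python3 -m jog '[{"dx":0,"dy":0,"dz":0.01,"wx":0,"wy":0,"wz":0,"grip":0.8},{"dx":0,"dy":0,"dz":0.025,"wx":0,"wy":0,"wz":0,"grip":0.8},{"dx":0,"dy":0,"dz":0.035,"wx":0,"wy":0,"wz":0,"grip":0.8},{"dx":0,"dy":0,"dz":0.035,"wx":0,"wy":0,"wz":0,"grip":0.8},{"dx":0,"dy":0,"dz":0.02,"wx":0,"wy":0,"wz":0,"grip":0.8},{"dx":0,"dy":0,"dz":0,"wx":0,"wy":0,"wz":0,"grip":0.8}]' 40
python3 - <<'E'
from h import *
s=env.state();c=env.get_calibration("wrist");im=env.grab_frame("wrist");T=env.grab_frame("top")
print(s["ee_pos"],s["gripper_width"],s["force"])
p=s["ee_pos"]; R=np.array(c["R"]);t=np.array(c["t"])
for dy in(-4,0,4):
    q=R@(p+[0,dy,32])+t; print(dy,c["fx"]*q[0]/q[2]+c["cx"],c["fy"]*q[1]/q[2]+c["cy"])
# spindle in top: candidate pixel of deck/spindle
o=np.hstack([im[150:480,100:540],cv2.resize(T[222:262,281:321],(330,330),interpolation=cv2.INTER_CUBIC)])
cv2.imwrite("pics/w3.png",cv2.cvtColor(o,cv2.COLOR_RGB2BGR))
E
```

```text
time_s: 3.9
ee_pos: [488.3, -225.6, 145.7]
ee_rot: [179.6, 0.2, 90.7]
force: [0.1, -0.4, -1.6]
gripper_width: 45.6
[ 488.33435596 -225.57941941  145.73998317] 45.58905140472715 [ 0.07834094 -0.40597488 -1.55296363]
-4 332.266504627154 352.4694702751971
0 332.410101954163 343.39601389826635
4 332.55589014043125 334.18412412335886
```

View pics/w3.png

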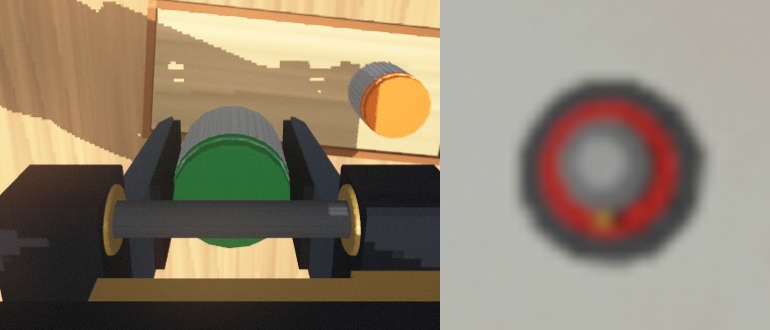

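The collar is held centred: the lid centre in the full image is about (332,341) against (332,343) expected. The orange collar has not moved. In the top crop the spindle nose is at ≈(602,161) and the base ring centre at ≈(613,171).

Run:
```python
from h import *
c=env.get_calibration("top");s=env.get_calibration("scene")
for u,v,z in((602,161,70),(613,171,32)):print(ray(c,281+(u-440)/8.25-.5,222+v/8.25-.5,z))
print(ray(s,352.5,248.7,70), ray(s,352.2,256.5,32))
print(env.state()["ee_pos"])
```

```text
[503.2307209   74.86784688  70.        ]
[503.03507024  74.00993673  32.        ]
[505.34050413  76.52321502  70.        ] [504.15010666  78.0319187   32.        ]
[ 486.01629498 -224.47073677  141.89713256]
```

```bash
python3 -m jog '[{"dx":0.001,"dy":0.015,"dz":0,"wx":0,"wy":0,"wz":0,"grip":0.8},{"dx":0.002,"dy":0.03,"dz":0,"wx":0,"wy":0,"wz":0,"grip":0.8},{"dx":0.002,"dy":0.035,"dz":0,"wx":0,"wy":0,"wz":0,"grip":0.8},{"dx":0.002,"dy":0.035,"dz":0,"wx":0,"wy":0,"wz":0,"grip":0.8},{"dx":0.002,"dy":0.035,"dz":0,"wx":0,"wy":0,"wz":0,"grip":0.8},{"dx":0.002,"dy":0.035,"dz":0,"wx":0,"wy":0,"wz":0,"grip":0.8},{"dx":0.002,"dy":0.03,"dz":0,"wx":0,"wy":0,"wz":0,"grip":0.8},{"dx":0.001,"dy":0.02,"dz":0,"wx":0,"wy":0,"wz":0,"grip":0.8},{"dx":0,"dy":0,"dz":0,"wx":0,"wy":0,"wz":0,"grip":0.8},{"dx":0,"dy":0,"dz":0,"wx":0,"wy":0,"wz":0,"grip":0.8}]' 40
python3 - <<'E'
from h import *
s=env.state();c=env.get_calibration("wrist");im=env.grab_frame("wrist")
P=[s["ee_pos"]]
for _ in range(3): env.grab_frame("wrist"); P.append(env.state()["ee_pos"])
print(np.round(P,1),s["gripper_width"],s["force"],s["qpos"])
R=np.array(c["R"]);t=np.array(c["t"])
for X in((504,75,70),(504,75,30)):
    q=R@X+t; print(c["fx"]*q[0]/q[2]+c["cx"],c["fy"]*q[1]/q[2]+c["cy"])
import json;json.dump({k:np.array(v).tolist() for k,v in c.items()},open("w4.json","w"))
cv2.imwrite("pics/w4.png",cv2.cvtColor(im,cv2.COLOR_RGB2BGR))
E
```

```text
time_s: 5.0
ee_pos: [499.4, 10.9, 140.8]
ee_rot: [-179.8, 0.0, 90.8]
force: [0.1, -1.3, -1.6]
gripper_width: 45.7
[[499.4  10.9 140.8]
 [499.9   9.9 141.3]
 [500.1   9.7 141.5]
 [500.2   9.5 141.6]] 45.67890564357137 [ 0.1330268  -1.29802935 -1.5893097 ] [-5.94815583e-02  1.51750641e+01  1.05595003e+02 -2.41243764e-02
  5.93828653e+01 -8.84647791e-01]
341.74527777202377 148.59315598567986
340.51923691976333 143.13672811945275
```

View pics/w4.png

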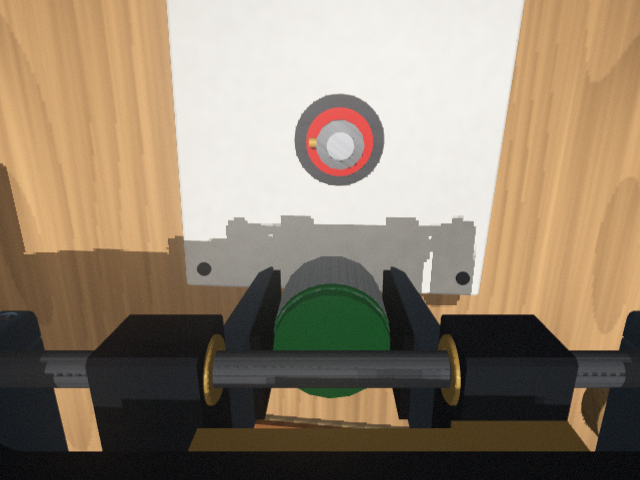

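The spindle nose is at (341,146) and its base ring at (340,140), with the pin pointing to image left (−x). I compute the offset.

Run:
```python
from h import *
import json
c=json.load(open("w4.json"))
print(ray(c,341,146,70),ray(c,339.5,139.5,30)); print(ray(c,332.2,341,173))
```

```text
[503.5390169   76.45694746  70.        ] [503.26946299  77.36203202  30.        ]
[499.6409743   11.93648436 173.        ]
```

```bash
python3 -m jog '[{"dx":0.001,"dy":0.0155,"dz":0,"wx":0,"wy":0,"wz":-0.1,"grip":0.8},{"dx":0.001,"dy":0.025,"dz":0,"wx":0,"wy":0,"wz":-0.1,"grip":0.8},{"dx":0.001,"dy":0.02,"dz":0,"wx":0,"wy":0,"wz":-0.1,"grip":0.8},{"dx":0,"dy":0.005,"dz":-0.01,"wx":0,"wy":0,"wz":-0.1,"grip":0.8},{"dx":0,"dy":0,"dz":-0.02,"wx":0,"wy":0,"wz":0,"grip":0.8},{"dx":0,"dy":0,"dz":-0.018,"wx":0,"wy":0,"wz":0,"grip":0.8},{"dx":0,"dy":0,"dz":-0.008,"wx":0,"wy":0,"wz":0,"grip":0.8},{"dx":0,"dy":0,"dz":0,"wx":0,"wy":0,"wz":0,"grip":0.8},{"dx":0,"dy":0,"dz":0,"wx":0,"wy":0,"wz":0,"grip":0.8},{"dx":0,"dy":0,"dz":0,"wx":0,"wy":0,"wz":0,"grip":0.8}]' 40
```

```text
time_s: 6.2
ee_pos: [504.3, 75.7, 86.9]
ee_rot: [179.9, -0.1, 67.8]
force: [0.3, -0.1, -1.9]
gripper_width: 45.4
```

Run:
```python
from h import *
im=env.grab_frame("scene");T=env.grab_frame("top")
s=env.state();print(s["ee_pos"],s["ee_rot"],s["force"],s["qpos"][5])
a=[cv2.resize(x,(400,300),interpolation=cv2.INTER_CUBIC) for x in(im[205:280,300:400],T[205:280,250:350])]
cv2.imwrite("pics/s5.png",cv2.cvtColor(np.hstack(a),cv2.COLOR_RGB2BGR))
```

```text
[504.08241822  75.80226893  86.79974141] [ 1.79908330e+02 -5.07644076e-02  6.78145492e+01] [ 0.24641557 -0.3537047  -2.3840965 ] 29.445893994737887
```

```bash
python3 -m jog '[{"dx":-0.0007,"dy":-0.0005,"dz":-0.003,"wx":0,"wy":0,"wz":0,"grip":0.8},{"dx":0,"dy":0,"dz":-0.004,"wx":0,"wy":0,"wz":0,"grip":0.8},{"dx":0,"dy":0,"dz":-0.004,"wx":0,"wy":0,"wz":0,"grip":0.8},{"dx":0,"dy":0,"dz":-0.004,"wx":0,"wy":0,"wz":0,"grip":0.8},{"dx":0,"dy":0,"dz":0,"wx":0,"wy":0,"wz":0,"grip":0.8},{"dx":0,"dy":0,"dz":0,"wx":0,"wy":0,"wz":0,"grip":0.8}]' 40
```

```text
time_s: 6.9
ee_pos: [504.1, 76.9, 70.8]
ee_rot: [179.9, -0.2, 67.8]
force: [2.7, 5.1, -3.0]
gripper_width: 45.5
```

The spindle's side pushes the collar by about +5 N in y and +3 N in x, so the true axis is 1–2 mm further that way. I correct for that and continue down to the pin.

```bash
python3 -m jog '[{"dx":0.0008,"dy":0.0017,"dz":0,"wx":0,"wy":0,"wz":0,"grip":0.8},{"dx":0,"dy":0,"dz":0,"wx":0,"wy":0,"wz":0,"grip":0.8},{"dx":0,"dy":0,"dz":-0.003,"wx":0,"wy":0,"wz":0,"grip":0.8},{"dx":0,"dy":0,"dz":-0.003,"wx":0,"wy":0,"wz":0,"grip":0.8},{"dx":0,"dy":0,"dz":-0.003,"wx":0,"wy":0,"wz":0,"grip":0.8},{"dx":0,"dy":0,"dz":0,"wx":0,"wy":0,"wz":0,"grip":0.8},{"dx":0,"dy":0,"dz":0,"wx":0,"wy":0,"wz":0,"grip":0.8}]' 40
```

```text
time_s: 7.6
ee_pos: [504.0, 77.3, 63.0]
ee_rot: [179.9, -0.1, 67.8]
force: [-0.6, 2.0, 7.3]
gripper_width: 45.3
```

The collar rests on the pin (z 63, about 9 N). I turn it in short steps, watching z, force and torque.

```bash
python3 -m jog '[{"dx":0,"dy":0.0005,"dz":-0.0007,"wx":0,"wy":0,"wz":0.1,"grip":0.8},{"dx":0,"dy":0,"dz":0,"wx":0,"wy":0,"wz":0.1,"grip":0.8},{"dx":0,"dy":0,"dz":0,"wx":0,"wy":0,"wz":0.05,"grip":0.8},{"dx":0,"dy":0,"dz":0,"wx":0,"wy":0,"wz":0,"grip":0.8}]' 40; python3 -c "
from h import *;print(env.state()['torque'])"
python3 -m jog '[{"dx":0,"dy":0,"dz":0,"wx":0,"wy":0,"wz":0.1,"grip":0.8},{"dx":0,"dy":0,"dz":0,"wx":0,"wy":0,"wz":0.1,"grip":0.8},{"dx":0,"dy":0,"dz":0,"wx":0,"wy":0,"wz":0,"grip":0.8}]' 40; python3 -c "
from h import *;print(env.state()['torque'])"
```

```text
time_s: 8.0
ee_pos: [504.2, 77.5, 62.2]
ee_rot: [179.9, -0.0, 82.2]
force: [-0.2, 2.2, 6.6]
gripper_width: 45.5
[0.16353816 0.25610454 0.18521625]
time_s: 8.3
ee_pos: [503.1, 77.5, 61.0]
ee_rot: [-180.0, -0.0, 93.6]
force: [0.7, 2.3, -1.8]
gripper_width: 45.4
[0.3434115  0.01283033 0.02467304]
```

Fz fell from +6.6 to −1.8 N, the free weight, and z is lower. A keyway seems to be over the pin at yaw 93.6, so I try going down.

```bash
python3 -m jog '[{"dx":0,"dy":0.0005,"dz":-0.002,"wx":0,"wy":0,"wz":0,"grip":0.8},{"dx":0,"dy":0,"dz":-0.002,"wx":0,"wy":0,"wz":0,"grip":0.8},{"dx":0,"dy":0,"dz":0,"wx":0,"wy":0,"wz":0,"grip":0.8}]' 40; python3 -c "
from h import *;print(env.state()['torque'])"
```

```text
time_s: 8.6
ee_pos: [502.9, 77.6, 56.6]
ee_rot: [-179.9, 0.0, 93.6]
force: [0.3, -0.2, -1.7]
gripper_width: 45.8
[-0.0434672   0.02819155  0.00849968]
```

```bash
python3 -m jog '[{"dx":0,"dy":0,"dz":-0.002,"wx":0,"wy":0,"wz":0,"grip":0.8},{"dx":0,"dy":0,"dz":-0.002,"wx":0,"wy":0,"wz":0,"grip":0.8},{"dx":0,"dy":0,"dz":-0.002,"wx":0,"wy":0,"wz":0,"grip":0.8},{"dx":0,"dy":0,"dz":-0.002,"wx":0,"wy":0,"wz":0,"grip":0.8},{"dx":0,"dy":0,"dz":0,"wx":0,"wy":0,"wz":0,"grip":0.8}]' 50; python3 -c "
from h import *;print(env.state()['torque'])"
python3 -m jog '[{"dx":0,"dy":0,"dz":-0.002,"wx":0,"wy":0,"wz":0,"grip":0.8},{"dx":0,"dy":0,"dz":-0.002,"wx":0,"wy":0,"wz":0,"grip":0.8},{"dx":0,"dy":0,"dz":0,"wx":0,"wy":0,"wz":0,"grip":0.8}]' 50
```

```text
time_s: 9.1
ee_pos: [503.5, 77.9, 49.3]
ee_rot: [-180.0, 0.0, 93.6]
force: [-0.8, -0.9, 2.3]
gripper_width: 45.2
[-0.21109999  0.23777606 -0.00735727]
time_s: 9.4
ee_pos: [503.6, 77.9, 45.3]
ee_rot: [180.0, 0.0, 93.6]
force: [-2.7, -0.3, 4.0]
gripper_width: 45.7
```

The spring force is building as expected, about 6 N net. I continue to the hard stop.

```bash
python3 -m jog '[{"dx":0,"dy":0,"dz":-0.001,"wx":0,"wy":0,"wz":0,"grip":0.8},{"dx":0,"dy":0,"dz":-0.001,"wx":0,"wy":0,"wz":0,"grip":0.8},{"dx":0,"dy":0,"dz":0,"wx":0,"wy":0,"wz":0,"grip":0.8}]' 50
python3 -m jog '[{"dx":0,"dy":0,"dz":-0.0008,"wx":0,"wy":0,"wz":0,"grip":0.8},{"dx":0,"dy":0,"dz":0,"wx":0,"wy":0,"wz":0,"grip":0.8},{"dx":0,"dy":0,"dz":0,"wx":0,"wy":0,"wz":0,"grip":0.8}]' 50
```

```text
time_s: 9.7
ee_pos: [503.6, 78.0, 44.0]
ee_rot: [180.0, 0.0, 93.6]
force: [-2.5, -1.2, 9.6]
gripper_width: 45.7
time_s: 10.0
ee_pos: [503.6, 78.0, 43.9]
ee_rot: [180.0, 0.0, 93.6]
force: [-4.2, -0.8, 15.4]
gripper_width: 45.7
```

It has hit a hard stop: z stays at 43.9 (44 predicted for home) while the force rose from 9.6 to 15.4 N. I ease the side load, add a little push, hold, and take a last look.

```bash
python3 -m jog '[{"dx":-0.0008,"dy":0,"dz":-0.0003,"wx":0,"wy":0,"wz":0,"grip":0.8},{"dx":0,"dy":0,"dz":0,"wx":0,"wy":0,"wz":0,"grip":0.8},{"dx":0,"dy":0,"dz":0,"wx":0,"wy":0,"wz":0,"grip":0.8},{"dx":0,"dy":0,"dz":0,"wx":0,"wy":0,"wz":0,"grip":0.8},{"dx":0,"dy":0,"dz":0,"wx":0,"wy":0,"wz":0,"grip":0.8},{"dx":0,"dy":0,"dz":0,"wx":0,"wy":0,"wz":0,"grip":0.8}]' 50
python3 - <<'E'
from h import *
s=env.get_calibration("scene");im=env.grab_frame("scene");w=env.grab_frame("wrist")
o=np.hstack([cv2.resize(im[190:310,280:440],(400,300),interpolation=cv2.INTER_CUBIC),cv2.resize(w,(400,300))])
cv2.imwrite("pics/f.png",cv2.cvtColor(o,cv2.COLOR_RGB2BGR))
S=env.state();print(S["ee_pos"],S["force"],S["torque"],S["gripper_width"],S["time_s"])
E
```

```text
time_s: 10.6
ee_pos: [503.6, 78.0, 43.9]
ee_rot: [179.9, 0.0, 93.6]
force: [-4.4, -1.4, 15.6]
gripper_width: 45.6
[503.65391055  77.97661845  43.91511429] [-3.14048166 -1.57141363 16.10470957] [-0.4506066   0.72773692 -0.00712678] 45.53136780613412 10.7
```

View pics/f.png

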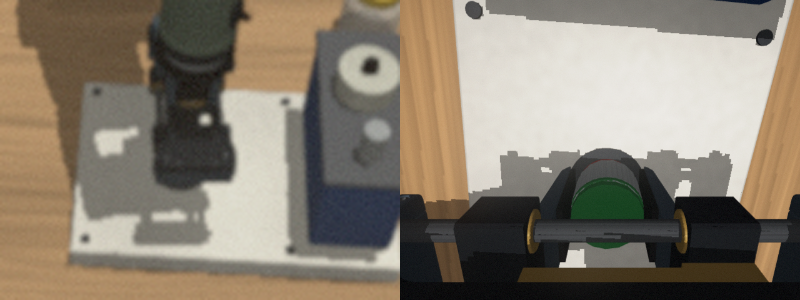

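The collar sits over the spindle and is still gripped. The lid is at full-image (331,341), the same as after pickup, so it has not slipped in the jaws. The mouth is therefore at about 34 mm, which is home.

```bash
python3 -c "
from workcell import env
print(env.job_done()); s=env.state(); print(s['ee_pos'],s['force'],s['gripper_width'])"
```

```text
the job is handed in; nothing more can be done
None
the job is handed in; nothing more can be done
```

The green-lidded collar is on the labeller's spindle, pushed fully home, and the gripper is still holding it there. I chose green because the large green bottle stands on the white sample stand. I handed the job in at about 10.7 s.

- **Finding the keyway:** the collar rested on the pin until I had turned it about 26°. The upward force then fell from 6.6 N to −1.8 N and the collar went down freely.
- **Pushed home:** the tool stopped at 43.9 mm, where 44 mm was predicted for fully home. The vertical force reading rose from 9.6 to about 16 N without further travel.
- **Grip:** the finger opening was 45.6 mm and the lid sat at the same place in the wrist picture as after pickup, so the collar had not slipped in the jaws.
- **What did not agree or was not checked:**
  - A sideways force of 3–4 N remained at the end; a small correction did not clearly reduce it.
  - My camera estimate of the spindle was 1–2 mm off, corrected by feel.
  - The first three move commands were refused for their format and moved nothing.
  - I could not read the state after handing in.
  - I saw the orange collar unmoved after the pickup, but did not check the rest of the scene again.

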